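# Rock the stuck locating block out of the eyelet jig

## Robot

A 6-joint arm with a two-finger parallel gripper is mounted at the origin on the work surface. World frame = base frame: x ahead of the robot, y to its left, z up, the work surface at z = 0. Lengths are in mm, angles in rad, forces in N, time in s.
With the tool pointing down it reaches from about 275 to 750 mm from the base axis. Payload 10.2 kg.
Tool frame: the origin (TCP) lies at the centre of the arm's flange, where the gripper is bolted on; the fingertips stand ctrl.tip_reach ahead of it and the grasp point (between the pads) lies 155 mm ahead of it (ctrl.tip_reach is the distance from the TCP to the fingertips, in mm); z points along the fingers, y is the direction in which the jaws open and shut (so a half turn about z gives the same grasp; the last joint's range is limited). The gripper opens to 85 mm and grips with 20 to 120 N. Pads are 22 mm wide; open, the fingers measure 114 mm over their backs; the gripper's body (76 mm by 85 mm) begins 54 mm behind the grasp point. The pads swing forward as they close: fully open they stand 13 mm farther back than shut.
Start: joints at [-1.48, 0.313, 1.498, -0, 1.331, -0.223], TCP at [162.042, -499.375, 404.694] pointing down, gripper open.
Joint ranges: [-2.94, 2.94], [-0.97, 2.17], [0.19, 2.56], [-1.23, 4.37], [0.02, 3.11], [-2.88, 2.88]. Speed limits (rad/s): [2.39, 2.39, 3.01, 3.14, 3.14, 3.14].

## Interface

Orientations are given as a unit quaternion [w, x, y, z].
In Python, from rig import ctrl, viewer gives the robot as it stands.
- The arm moves only by the tool drive_tool, never from a script. Its argument "rows" is a list that holds one entry, the list of rows, each a list of 6 numbers: the shift along the world's x, y, z normalised to -1 to 1, where 1 is 0.1 m, then the turn, a rotation vector about the world's x, y, z normalised to -1 to 1, where 1 is 90 degrees. A call has 1 to 10 rows; each row is the pose to reach, as a shift and turn from the pose measured when the call began; what a row does not reach only later rows make up. A row lasts 1/8 s, in which the tool goes at most 62.5 mm and 10.7 degrees, less where a joint would pass 70% of its speed; a pose out of reach is approached as far as the arm can. A call with a number of a shift or a turn outside -1 to 1 is refused whole. A call with a gripper value outside its range is refused whole. "fingers" is the opening, from -1 (shut) to 1 (fully open), set as the call begins (left out, the last holds). The fingers move at their own pace and stop on an object; "force" is the grip in N (left out, the last holds). Time passes only in rows, so rows that repeat a pose let the fingers close. It gives the time, the measured TCP pose, the force and the opening at its end, in the units of the state.
- ctrl.sense(): the state, without advancing time (a new reading comes with each control period).
- viewer.capture(name): name is "side" or "top"; returns the picture (400x640x3 uint8, red, green, blue); there is no depth.
- viewer.calibration(name): a dict with "mtx" (3x3 intrinsics, pixels), "extrinsics" (4x4, takes a point from camera to world coordinates). Camera axes: x right, y up, looking along -z (the intrinsics and any distortion apply to the point x, -y, -z); pixel columns grow to the right and rows downward; lengths in mm; the calibration is good to about 2 mm. A picture is of the moment at which its call begins. calibration takes no time and is no camera call.
- ctrl.finish_job(): hands the job in, once; it reports no verdict.
The state is a dict: "time_s": time; "joints": joint angles; "dq": joint speeds; "tau": joint torques, N m; "eef_pos": TCP position; "ee_rot": TCP orientation; "force": force on the tool from outside, world axes, zero at the start; "wrist_torque": the same for the moment, N m; "grip_width": opening from 0.0 (shut) to 1.0 (fully open).
Only numpy, scipy, OpenCV 4.12 (cv2) and the standard library are available. Lean on these libraries where they do the work, as an engineer would, in place of code of your own. Each camera call takes 0.05 s, during which the arm holds its last target.

## Task

The steel locating block is stuck fast in the slot of the eyelet-setting jig on the costume bench. Take it by its ball knob and rock it lengthways along the slot, tilting it several degrees towards one end wall and then the other, over and over, easing it up gently so that the jig's sprung shoe is never hauled up more than 8 mm with it, until it comes free. Finish while still holding the block by the gripper, still and roughly upright, just clear (a finger's breadth) above the slot and touching nothing else; leave the other things on the bench alone.

Things in the scene. Friction and masses are not known exactly. Their poses are not given: they have to be found in the camera images.
- jig: Fixed grey base plate of the jig, 154 (x) x 130 (y) x 12 mm; origin at the centre of its underside, x along the slot, z up. It carries the sprung shoe (112 x 120 mm, top face 32 mm above the bench when down); four bolt heads at x = +-46, y = +-52 mm reach 51 mm above the bench. The jig may be turned up to 30 degrees.
- slot (a point): Point on the shoe at the centre of the slot's mouth, 48 mm above the bench when the shoe is down; rises with the shoe. x along the slot, y across, z up. The slot is 42 mm long (x) between two steel end walls (8 mm thick, 46 mm wide, tops at this height) and 16 mm deep to its flat floor. Its long sides are two sprung brass cheeks.
- cheek_l (a joint): Inward travel (m) of the +y brass cheek, 34 x 12 x 14 mm, top 1.5 mm below the mouth; 0 against the block, up to 0.0015 when it is out. Each cheek presses the block with about 21 N: friction alone holds it, 20 to 30 N against a straight pull. Rocking in the x-z plane breaks the friction, so a light upward pull walks the block up a few mm a swing; it stays where left.
- shoe (a joint): Height (m) by which the sprung shoe is pulled up off its rest: 0 down, stop at 0.014. It starts to rise at about 10 N of upward pull, then 1 mm per 0.9 N; a straight pull on the stuck block hauls the shoe up with it instead of freeing the block. More than 8 mm is too far.
- block: The stuck steel locating block, about 0.25 kg: rectangular foot 36 (x) x 24 (y) x 28 mm high, stem 12 mm in diameter, black ball knob on top; 71 mm high in all. Origin at the centre of its underside, z up the stem. At the start its underside is on the slot's floor, 16 mm below the mouth, with about 3 mm of end play each way; it can tilt about 0.2 rad either way.
- knob (a point): Centre of the ball knob of the stuck block, 58 mm above the block's underside (90 mm above the bench at the start). 26 mm ball; grip it across the slot (along the jig's y) from above; the nearest things below are the foot's top, 30 mm lower.
- spare: A second block of the same shape and size standing loose on the bench away from the jig; a bystander.
- flask: Red steel flask, 68 mm in diameter, 170 mm tall, standing on the bench; origin at the centre of its base; a bystander.
- tin: Plain aluminium tin, 76 mm in diameter, 70 mm tall; origin at the centre of its base; a bystander.
- driver: Screwdriver lying on the bench; a bystander.
There are look-alikes about, which are no part of the job. Leave any green look-alike of the block alone.

How it is judged (in metres and radians):
On the way, in this order (a step that is already met when the one before it is completed fails the run):
1. the block, its foot still in the slot, is tilted at least 3.5 degrees towards one end wall (+x of the slot) (angle between block's own z axis and vertical above 0.06 rad and x of knob in the frame of slot above 0.003 m and z of block in the frame of slot below -0.001 m), for 0.05 s.
2. the block, its foot still in the slot, is tilted at least 3.5 degrees towards the other end wall (-x of the slot) (angle between block's own z axis and vertical above 0.06 rad and x of knob in the frame of slot below -0.003 m and z of block in the frame of slot below -0.001 m), for 0.05 s.
3. the block is out of the slot (z of block in the frame of slot above 0.003 m), for 0.1 s.
At the end, for the whole second after the job is handed in: The gripper still holds the block (finger force over 2 N), still (under 30 mm/s) and within 20 degrees of upright, its underside's centre 3 to 45 mm above the slot's mouth and within 30 mm of the slot's centre, not touching the jig, and the shoe is back down (within 2 mm) (z of block in the frame of slot between 0.003 and 0.045 m and horizontal distance between block and slot below 0.03 m and angle between block's own z axis and vertical below 0.35 rad and contact force between the fingers and block above 2 N and contact force between block and jig below 0.05 N and linear speed of block below 0.03 m/s and angular speed of block below 0.3 rad/s and value of joint shoe below 0.002 m); the arm keeps its last pose, push and grip.
It fails at once if the sprung shoe is hauled up more than 8 mm with the block (value of joint shoe above 0.008 m).
It fails at once if the spare locating block is disturbed (moved over 20 mm) (distance of spare from where it was at the start of the episode above 0.02 m).
It fails at once if the flask is disturbed (moved over 20 mm) (distance of flask from where it was at the start of the episode above 0.02 m).
It fails at once if the tin is disturbed (moved over 20 mm) (distance of tin from where it was at the start of the episode above 0.02 m).
It fails at once if the screwdriver is disturbed (moved over 20 mm) (distance of driver from where it was at the start of the episode above 0.02 m).
It also fails if it takes over 64 s, if anything falls off the work surface, if the arm or the gripper's body presses on something with over 40 N, if the wrist force passes 120 N, or if a joint passes its speed limit or range.

## Working session

There is one attempt and no reset: what is moved stays moved. The work goes in short steps, Python scripts to look and compute and a tool call to move; the robot and the scene stay as the last step left them, time stands still between calls to the robot, and variables do not carry over. Pictures are saved under pics/ and viewed, and the job is handed in when it is done.

Besides the shell and the picture viewer there is one more tool, called as name(argument=value, ...) on one line, values as JSON. drive_tool: Moves the arm, as the interface text tells. Scaled input: -1 to 1 covers 0.1 m each way for a shift and 90 degrees each way for a turn. Its arguments: {"type":"object","properties":{"rows":{"type":"array","items":{"type":"array","items":{"type":"array","items":{"type":"number"}}}},"fingers":{"type":"number"},"force":{"type":"number"}},"required":["rows"]}

```bash
mkdir -p pics; ls
python3 - <<'E'
from rig import ctrl, viewer
import cv2
for n in("side","top"):
    im=viewer.capture(n); cv2.imwrite(f"pics/{n}0.png",im[:,:,::-1]); c=viewer.calibration(n); print(n,c["mtx"].round(1).tolist(),c["extrinsics"].round(3).tolist(),[k for k in c])
print(ctrl.sense(),ctrl.tip_reach)
E
```

```text
pics
side [[493.8, 0.0, 312.3], [0.0, 493.8, 193.1], [0.0, 0.0, 1.0]] [[-0.922, 0.299, -0.246, 367.811], [-0.387, -0.694, 0.607, 652.131], [0.011, 0.655, 0.756, 889.997], [0.0, 0.0, 0.0, 1.0]] ['mtx', 'extrinsics']
top [[435.6, 0.0, 324.1], [0.0, 435.6, 192.9], [0.0, 0.0, 1.0]] [[-0.008, 0.987, -0.162, 472.157], [-1.0, -0.005, 0.019, 8.948], [0.018, 0.162, 0.987, 1106.431], [0.0, 0.0, 0.0, 1.0]] ['mtx', 'extrinsics']
{'time_s': 0.1, 'joints': array([-1.48035439e+00,  3.13385927e-01,  1.49837176e+00, -8.99421937e-06,
        1.33097342e+00, -2.23387525e-01]), 'dq': array([-5.33748045e-05, -1.85033266e-03, -2.71330633e-03,  6.40133943e-04,
       -1.34094564e-03,  2.30744577e-04]), 'tau': array([ 3.77115444e-03, -4.12899792e+01, -2.60144198e+01, -1.27586591e-04,
        2.93749428e-03,  6.83689649e-06]), 'eef_pos': array([ 162.05994696, -499.32422643,  404.19233137]), 'ee_rot': array([-5.68258338e-04,  9.87713796e-01,  1.56272624e-01,  3.34519922e-05]), 'force': array([0.25363889, 0.6759776 , 0.42256282]), 'wrist_torque': array([ 0.06585925, -0.05269719, -0.00794907]), 'grip_width': 0.9987761947633486} 173.4
```

View pics/side0.png

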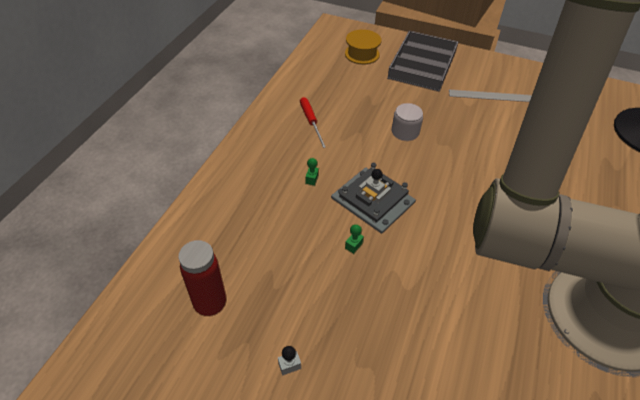

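View pics/top0.png

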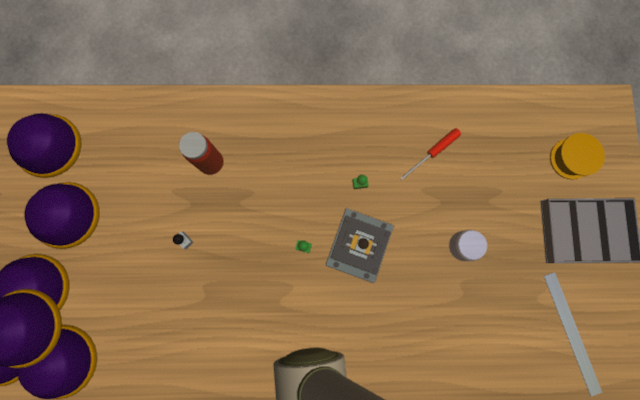

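```bash
cat > h.py <<'E'
import numpy as np
from rig import ctrl, viewer
C={n:viewer.calibration(n) for n in("side","top")}
def ray(n,u,v):
    K=C[n]["mtx"];E=C[n]["extrinsics"]
    d=np.linalg.solve(K,[u,v,1.]);d=E[:3,:3]@(d*[1,-1,-1]);return E[:3,3],d/np.linalg.norm(d)
def plane(n,u,v,z):
    o,d=ray(n,u,v);return o+d*(z-o[2])/d[2]
def proj(n,p):
    K=C[n]["mtx"];E=C[n]["extrinsics"]
    q=E[:3,:3].T@(np.asarray(p,float)-E[:3,3]);q=K@(q*[1,-1,-1]);return q[:2]/q[2]
def tri(a,b):
    A=0;B=0
    for n,u,v in(a,b):
        o,d=ray(n,u,v);M=np.eye(3)-np.outer(d,d);A=A+M;B=B+M@o
    return np.linalg.solve(A,B)
E
python3 - <<'E'
import cv2
a=cv2.imread("pics/top0.png")[200:290,310:410];b=cv2.imread("pics/side0.png")[150:240,320:430]
cv2.imwrite("pics/t0z.png",cv2.resize(a,None,fx=6,fy=6,interpolation=2));cv2.imwrite("pics/s0z.png",cv2.resize(b,None,fx=6,fy=6,interpolation=2))
E
```

```text
(no output)
```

View pics/t0z.png

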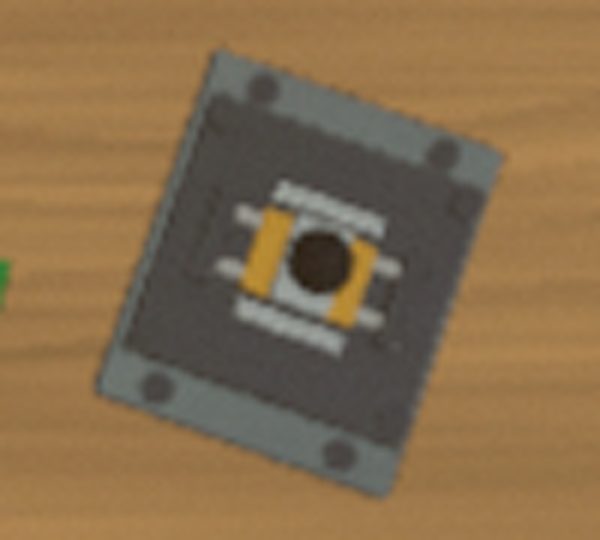

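View pics/s0z.png

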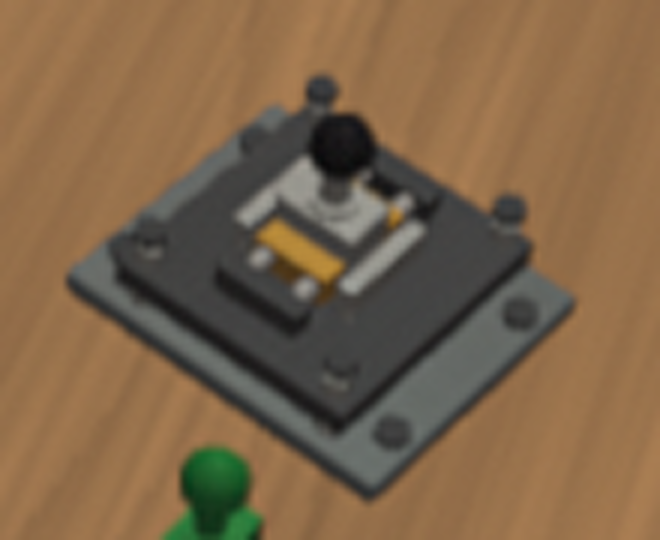

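Run:
```python
from h import *
f=lambda u,v,a,b:((u+.5)/6-.5+a,(v+.5)/6-.5+b)
ct=[plane("top",*f(u,v,310,200),12) for u,v in((216,48),(504,155),(388,497),(98,392))]
cs=[plane("side",*f(u,v,320,150),12) for u,v in((575,302),(370,497),(68,280))]
for p in ct+cs: print(p.round(1))
print("mean",np.mean(ct,0).round(1), (cs[0]+cs[2])/2)
e=(ct[0]-ct[3]+ct[1]-ct[2])[:2];w=(ct[0]-ct[1]+ct[3]-ct[2])[:2]
print(np.degrees(np.arctan2(e[1],e[0])),np.degrees(np.arctan2(w[1],w[0]))-90,np.linalg.norm(e)/2,np.linalg.norm(w)/2)
# cs order: right, front, left
for k in((0,1),(1,2)):
    d=cs[k[0]]-cs[k[1]];print(np.degrees(np.arctan2(d[1],d[0])),np.linalg.norm(d))
kt=f(320,262,310,200);ks=f(343,147,320,150)
print("knob",plane("top",*kt,90).round(1),plane("side",*ks,90).round(1),tri(("top",*kt),("side",*ks)).round(1))
# other objects
print("green",plane("top",361,181,60),plane("top",304,246,60))
```

```text
[613.6 -66.6  12. ]
[ 567.5 -187.1   12. ]
[ 427.  -134.4   12. ]
[470.6 -15.5  12. ]
[ 423.9 -128.8   12. ]
[468.9  -7.4  12. ]
[609.1 -61.3  12. ]
mean [ 519.7 -100.9   12. ] [516.51518292 -95.04889626  12.        ]
-20.120019305376047 -20.532953937108104 150.93700850737315 127.83747107496566
-110.34454280457012 129.42172965104703
158.9775865073871 150.1887793448361
knob [ 519.7 -100.2   90. ] [517.7 -98.6  90. ] [ 518.9 -100.6   87.8]
green [ 672.74775637 -102.1904232    60.        ] [515.62155276  37.47001171  60.        ]
```

drive_tool(rows=[[[0.3,0.33,0,0,0,-0.04],[0.6,0.66,0,0,0,-0.08],[0.9,1,0,0,0,-0.11],[0.9,1,0,0,0,-0.11]]], fingers=1, force=60)

```text
time_s: 0.6
eef_pos: [253.4, -397.6, 404.2]
ee_rot: [-0.001, 0.997, 0.072, 0.0]
force: [0.1, -0.7, 0.1]
grip_width: 0.997
```

drive_tool(rows=[[[0.3,0.33,0,0,0,-0.04],[0.6,0.66,0,0,0,-0.08],[0.9,1,0,0,0,-0.11],[0.9,1,0,0,0,-0.11]]])

```text
time_s: 1.1
eef_pos: [344.3, -296.5, 404.1]
ee_rot: [-0.001, 1.0, -0.013, 0.0]
force: [-0.0, -1.1, -0.4]
grip_width: 0.998
```

drive_tool(rows=[[[0.3,0.33,0,0,0,-0.04],[0.6,0.66,0,0,0,-0.08],[0.9,1,0,0,0,-0.11],[0.9,1,0,0,0,-0.11]]])

```text
time_s: 1.6
eef_pos: [435.1, -196.1, 403.8]
ee_rot: [-0.001, 0.995, -0.098, 0.0]
force: [-0.3, -1.3, 0.6]
grip_width: 0.996
```

drive_tool(rows=[[[0.3,0.33,0,0,0,-0.04],[0.6,0.66,0,0,0,-0.08],[0.87,0.98,0,0,0,-0.1],[0.87,0.98,0,0,0,-0.1],[0.87,0.98,0,0,0,-0.1]]])

```text
time_s: 2.22
eef_pos: [521.8, -99.6, 403.6]
ee_rot: [-0.001, 0.984, -0.176, -0.0]
force: [-0.2, 0.3, 0.3]
grip_width: 0.995
```

drive_tool(rows=[[[-0.03,0,-0.4,0,0,0],[-0.03,0,-0.8,0,0,0],[-0.03,0,-0.95,0,0,0],[-0.03,0,-0.95,0,0,0]]])

```text
time_s: 2.72
eef_pos: [518.6, -100.5, 308.7]
ee_rot: [-0.001, 0.984, -0.176, -0.0]
force: [0.2, -0.3, 0.1]
grip_width: 1.001
```

Run:
```python
from h import *
import cv2
for n in("side","top"):
    im=viewer.capture(n)[:,:,::-1]
    c=proj(n,[519,-100,90]).astype(int);print(n,c)
    z=im[max(0,c[1]-70):c[1]+50,c[0]-70:c[0]+70]
    cv2.imwrite(f"pics/{n}1.png",cv2.resize(z,None,fx=5,fy=5,interpolation=2))
```

```text
side [376 173]
top [362 243]
```

View pics/side1.png

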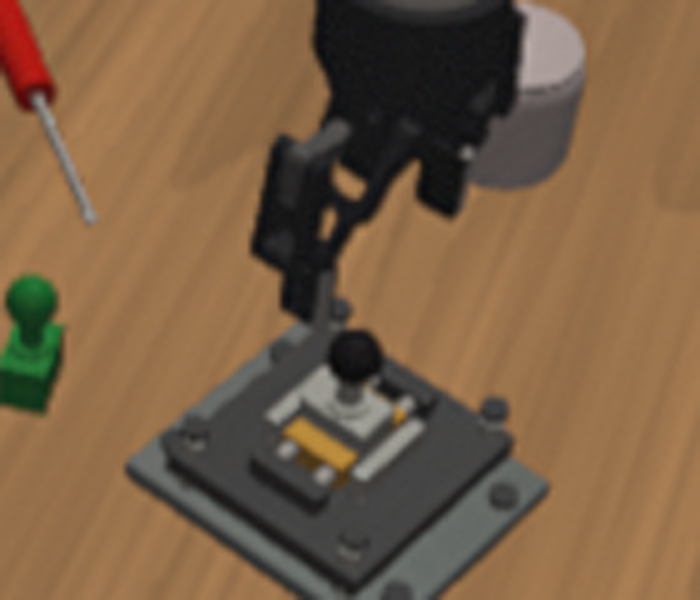

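View pics/top1.png

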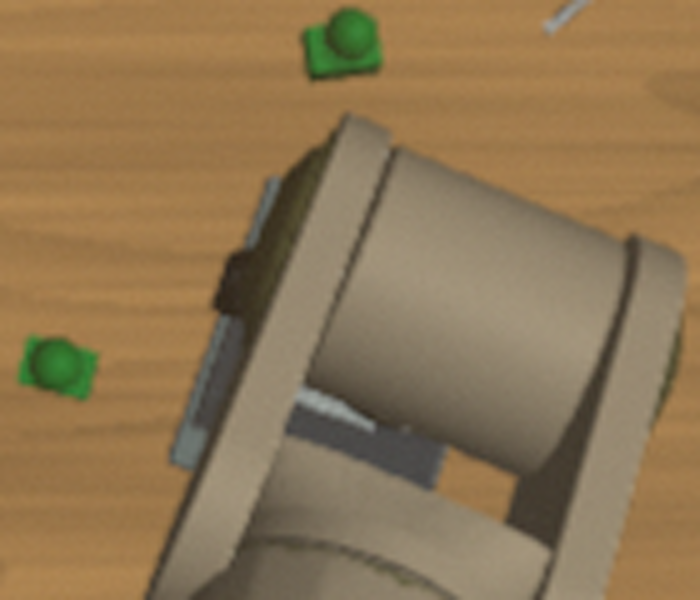

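drive_tool(rows=[[[0.005,0.005,-0.3,0,0,0],[0.005,0.005,-0.55,0,0,0],[0.005,0.005,-0.63,0,0,0],[0.005,0.005,-0.63,0,0,0]]])

```text
time_s: 3.32
eef_pos: [519.8, -99.8, 247.9]
ee_rot: [-0.0, 0.984, -0.176, 0.002]
force: [-0.2, 0.2, 1.2]
grip_width: 1.001
```

drive_tool(rows=[[[0,0,0,0,0,0],[0,0,0,0,0,0],[0,0,0,0,0,0],[0,0,0,0,0,0],[0,0,0,0,0,0],[0,0,0,0,0,0]]], fingers=-0.2, force=20)

```text
time_s: 4.08
eef_pos: [519.8, -99.8, 247.8]
ee_rot: [-0.0, 0.984, -0.176, 0.002]
force: [0.0, 0.0, 0.9]
grip_width: 0.4
```

Run:
```python
from h import *
import cv2
for n in("side",):
    im=viewer.capture(n)[:,:,::-1]
    c=proj(n,[519,-100,90]).astype(int)
    z=im[max(0,c[1]-60):c[1]+50,c[0]-70:c[0]+70]
    cv2.imwrite(f"pics/{n}2.png",cv2.resize(z,None,fx=5,fy=5,interpolation=2))
```

```text
(no output)
```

View pics/side2.png

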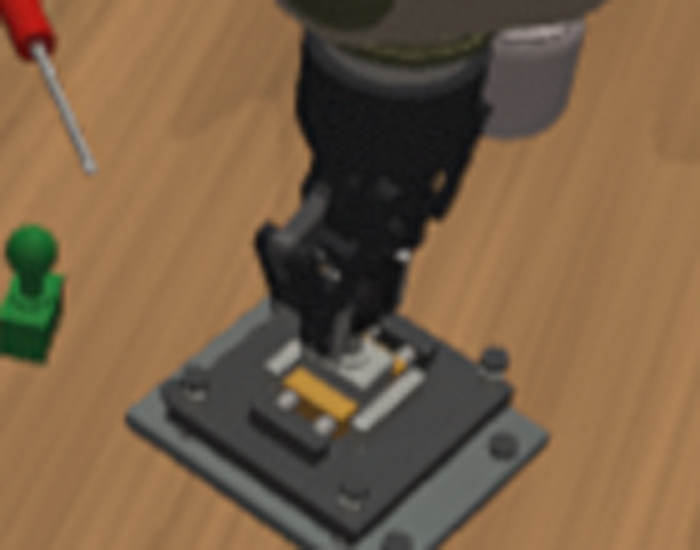

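drive_tool(rows=[[[0,0,-0.03,0,0,0],[0,0,-0.03,0,0,0],[0,0,-0.03,0,0,0]]])

```text
time_s: 4.5
eef_pos: [519.8, -99.8, 244.8]
ee_rot: [-0.0, 0.984, -0.176, 0.001]
force: [-1.4, -0.2, -0.3]
grip_width: 0.404
```

drive_tool(rows=[[[0,0,0,0,0,0],[0,0,0,0,0,0],[0,0,0,0,0,0],[0,0,0,0,0,0],[0,0,0,0,0,0]]], fingers=-1, force=20)

```text
time_s: 5.12
eef_pos: [519.8, -99.7, 245.0]
ee_rot: [-0.0, 0.984, -0.176, 0.002]
force: [-0.4, 2.8, 3.5]
grip_width: 0.287
```

drive_tool(rows=[[[0,0,0,0,0,0],[0,0,0,0,0,0],[0,0,0,0,0,0]]], fingers=-1, force=70)

```text
time_s: 5.5
eef_pos: [519.8, -99.7, 245.2]
ee_rot: [-0.0, 0.984, -0.176, 0.002]
force: [-1.0, 2.9, 6.2]
grip_width: 0.261
```

drive_tool(rows=[[[0.04,-0.015,0.002,0.0045,0.012,0],[0.08,-0.03,0.004,0.009,0.024,0],[0.12,-0.045,0.006,0.0133,0.036,0],[0.12,-0.045,0.006,0.0133,0.036,0]]])

```text
time_s: 6.0
eef_pos: [531.5, -104.0, 245.3]
ee_rot: [-0.006, 0.984, -0.176, -0.03]
force: [-7.0, 4.4, 4.8]
grip_width: 0.264
```

drive_tool(rows=[[[0.04,-0.015,0.005,0.0045,0.012,0],[0.08,-0.03,0.01,0.009,0.024,0],[0.12,-0.045,0.012,0.0133,0.036,0],[0.12,-0.045,0.015,0.0133,0.036,0]]])

```text
time_s: 6.5
eef_pos: [543.0, -108.3, 245.0]
ee_rot: [-0.012, 0.982, -0.176, -0.062]
force: [-3.5, 2.8, -11.2]
grip_width: 0.265
```

Run:
```python
from h import *
import cv2
for n in("side",):
    im=viewer.capture(n)[:,:,::-1]
    c=proj(n,[519,-100,90]).astype(int)
    z=im[max(0,c[1]-60):c[1]+50,c[0]-70:c[0]+70]
    cv2.imwrite(f"pics/{n}3.png",cv2.resize(z,None,fx=5,fy=5,interpolation=2))
print(ctrl.sense()["force"],ctrl.sense()["wrist_torque"])
```

```text
[ -3.13584883   2.58872651 -12.11662993] [0.3487947  0.23190604 0.0057589 ]
```

View pics/side3.png

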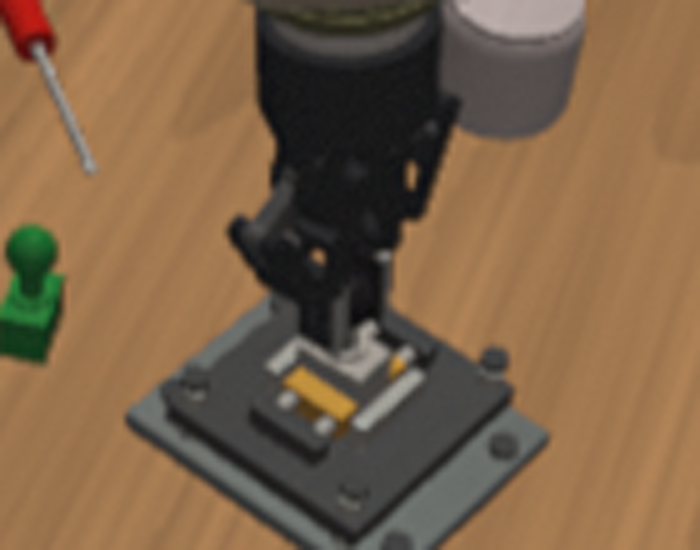

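drive_tool(rows=[[[-0.05,0.018,0,-0.0055,-0.0147,0],[-0.1,0.036,0,-0.011,-0.0294,0],[-0.15,0.054,0,-0.0165,-0.044,0],[-0.2,0.072,0,-0.022,-0.0588,0],[-0.24,0.09,0,-0.0267,-0.072,0]]])

```text
time_s: 7.18
eef_pos: [519.3, -99.6, 246.5]
ee_rot: [-0.0, 0.984, -0.176, 0.001]
force: [5.4, -1.3, -0.9]
grip_width: 0.268
```

drive_tool(rows=[[[-0.05,0.018,0,-0.0055,-0.0147,0],[-0.1,0.036,0,-0.011,-0.0294,0],[-0.15,0.054,0,-0.0165,-0.044,0],[-0.2,0.072,0,-0.022,-0.0588,0],[-0.25,0.093,0,-0.0278,-0.075,0],[-0.25,0.093,0,-0.0278,-0.075,0]]])

```text
time_s: 7.92
eef_pos: [494.0, -90.4, 246.5]
ee_rot: [0.011, 0.982, -0.176, 0.064]
force: [4.9, -1.0, -11.1]
grip_width: 0.262
```

drive_tool(rows=[[[0.06,-0.023,0.005,0.0068,0.0184,0],[0.12,-0.046,0.01,0.0136,0.0368,0],[0.185,-0.069,0.015,0.0204,0.055,0],[0.245,-0.092,0.015,0.0272,0.0735,0],[0.305,-0.114,0.015,0.034,0.092,0],[0.37,-0.137,0.015,0.041,0.11,0],[0.43,-0.16,0.015,0.0477,0.129,0],[0.49,-0.183,0.01,0.0545,0.147,0]]])

```text
time_s: 8.93
eef_pos: [542.3, -108.4, 246.9]
ee_rot: [-0.011, 0.983, -0.176, -0.059]
force: [-2.0, 3.2, -6.8]
grip_width: 0.26
```

drive_tool(rows=[[[-0.06,0.023,0.01,-0.0068,-0.0184,0],[-0.12,0.046,0.02,-0.0136,-0.0368,0],[-0.185,0.069,0.025,-0.0204,-0.055,0],[-0.245,0.092,0.03,-0.0272,-0.0735,0],[-0.305,0.114,0.03,-0.034,-0.092,0],[-0.37,0.137,0.03,-0.041,-0.11,0],[-0.43,0.16,0.025,-0.0477,-0.129,0],[-0.49,0.183,0.02,-0.0545,-0.147,0]]])

```text
time_s: 9.93
eef_pos: [493.1, -90.1, 248.9]
ee_rot: [0.011, 0.982, -0.176, 0.064]
force: [6.1, -0.9, -10.6]
grip_width: 0.263
```

drive_tool(rows=[[[0.06,-0.023,0.01,0.0068,0.0184,0],[0.12,-0.046,0.015,0.0136,0.0368,0],[0.185,-0.069,0.025,0.0204,0.055,0],[0.245,-0.092,0.03,0.0272,0.0735,0],[0.305,-0.114,0.03,0.034,0.092,0],[0.37,-0.137,0.03,0.041,0.11,0],[0.43,-0.16,0.025,0.0477,0.129,0],[0.49,-0.183,0.02,0.0545,0.147,0]]])

```text
time_s: 10.92
eef_pos: [541.6, -108.1, 250.5]
ee_rot: [-0.011, 0.983, -0.176, -0.058]
force: [-3.9, 2.2, -7.2]
grip_width: 0.259
```

drive_tool(rows=[[[-0.06,0.023,0.01,-0.0068,-0.0184,0],[-0.12,0.046,0.02,-0.0136,-0.0368,0],[-0.185,0.069,0.03,-0.0204,-0.055,0],[-0.245,0.092,0.035,-0.0272,-0.0735,0],[-0.305,0.114,0.035,-0.034,-0.092,0],[-0.37,0.137,0.035,-0.041,-0.11,0],[-0.43,0.16,0.03,-0.0477,-0.129,0],[-0.48,0.18,0.025,-0.0545,-0.147,0]]])

```text
time_s: 11.92
eef_pos: [493.2, -90.1, 252.8]
ee_rot: [0.011, 0.982, -0.176, 0.065]
force: [4.6, -0.2, -11.1]
grip_width: 0.268
```

Run:
```python
from h import *
import cv2
for n in("side",):
    im=viewer.capture(n)[:,:,::-1]
    c=proj(n,[519,-100,90]).astype(int)
    z=im[max(0,c[1]-60):c[1]+50,c[0]-70:c[0]+70]
    cv2.imwrite(f"pics/{n}4.png",cv2.resize(z,None,fx=5,fy=5,interpolation=2))
```

```text
(no output)
```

View pics/side4.png

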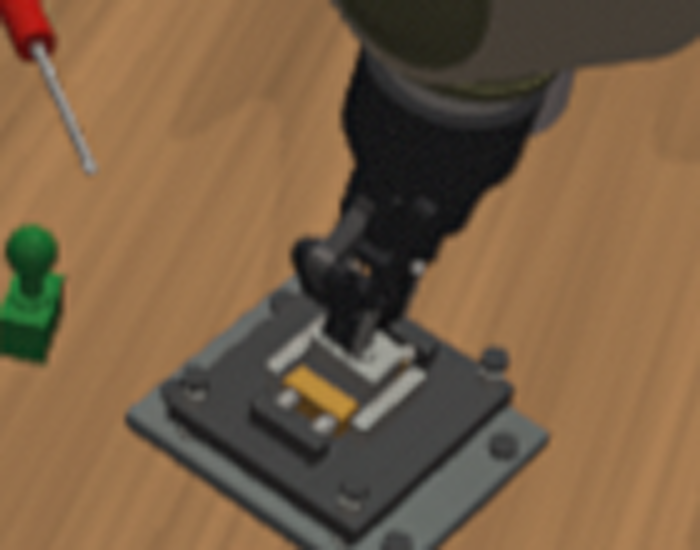

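drive_tool(rows=[[[0.06,-0.023,0.01,0.0068,0.0184,0],[0.12,-0.046,0.02,0.0136,0.0368,0],[0.185,-0.069,0.03,0.0204,0.055,0],[0.245,-0.092,0.035,0.0272,0.0735,0],[0.305,-0.114,0.035,0.034,0.092,0],[0.37,-0.137,0.035,0.041,0.11,0],[0.43,-0.16,0.035,0.0477,0.129,0],[0.49,-0.183,0.03,0.0545,0.147,0]]])

```text
time_s: 12.98
eef_pos: [541.2, -107.9, 254.8]
ee_rot: [-0.011, 0.983, -0.176, -0.058]
force: [-1.9, 2.3, -11.0]
grip_width: 0.262
```

drive_tool(rows=[[[-0.06,0.023,0.01,-0.0068,-0.0184,0],[-0.12,0.046,0.02,-0.0136,-0.0368,0],[-0.185,0.069,0.03,-0.0204,-0.055,0],[-0.245,0.092,0.035,-0.0272,-0.0735,0],[-0.305,0.114,0.035,-0.034,-0.092,0],[-0.37,0.137,0.035,-0.041,-0.11,0],[-0.43,0.16,0.03,-0.0477,-0.129,0],[-0.48,0.18,0.025,-0.0545,-0.147,0]]])

```text
time_s: 13.98
eef_pos: [492.8, -89.8, 257.0]
ee_rot: [0.011, 0.982, -0.176, 0.063]
force: [3.4, -0.1, -10.9]
grip_width: 0.266
```

drive_tool(rows=[[[0.06,-0.023,0.01,0.0068,0.0184,0],[0.12,-0.046,0.02,0.0136,0.0368,0],[0.185,-0.069,0.025,0.0204,0.055,0],[0.245,-0.092,0.03,0.0272,0.0735,0],[0.305,-0.114,0.03,0.034,0.092,0],[0.37,-0.137,0.03,0.041,0.11,0],[0.43,-0.16,0.03,0.0477,0.129,0],[0.49,-0.183,0.025,0.0545,0.147,0]]])

```text
time_s: 14.98
eef_pos: [541.8, -108.2, 259.7]
ee_rot: [-0.01, 0.983, -0.176, -0.058]
force: [-0.5, 0.8, 0.7]
grip_width: 0.264
```

drive_tool(rows=[[[-0.06,0.023,0.01,-0.0068,-0.0184,0],[-0.12,0.046,0.02,-0.0136,-0.0368,0],[-0.185,0.069,0.03,-0.0204,-0.055,0],[-0.245,0.092,0.035,-0.0272,-0.0735,0],[-0.305,0.114,0.035,-0.034,-0.092,0],[-0.37,0.137,0.035,-0.041,-0.11,0],[-0.43,0.16,0.03,-0.0477,-0.129,0],[-0.48,0.18,0.025,-0.0545,-0.147,0]]])

```text
time_s: 15.98
eef_pos: [493.4, -90.2, 262.7]
ee_rot: [0.012, 0.982, -0.176, 0.064]
force: [-0.0, 0.1, -2.2]
grip_width: 0.266
```

drive_tool(rows=[[[0,0,0.03,0,0,0],[0.06,-0.02,0.05,0.007,0.018,0],[0.13,-0.048,0.06,0.0142,0.038,0],[0.2,-0.073,0.06,0.021,0.056,0],[0.26,-0.096,0.06,0.0278,0.075,0],[0.26,-0.096,0.06,0.0278,0.075,0]]])

```text
time_s: 16.73
eef_pos: [519.7, -100.0, 269.1]
ee_rot: [0.001, 0.984, -0.176, 0.002]
force: [-0.2, 0.3, -2.1]
grip_width: 0.262
```

Only the block's weight remains. Lifting a further 13 mm.

drive_tool(rows=[[[0,0,0.04,0,0,0],[0,0,0.08,0,0,0],[0,0,0.12,0,0,0],[0,0,0.13,0,0,0],[0,0,0.13,0,0,0],[0,0,0.13,0,0,0]]])

```text
time_s: 17.48
eef_pos: [519.7, -100.0, 281.9]
ee_rot: [0.001, 0.984, -0.176, 0.002]
force: [-0.3, 1.0, -2.2]
grip_width: 0.267
```

Run:
```python
from h import *
import cv2
for n in("side",):
    im=viewer.capture(n)[:,:,::-1]
    c=proj(n,[519,-100,90]).astype(int)
    z=im[max(0,c[1]-60):c[1]+50,c[0]-70:c[0]+70]
    cv2.imwrite(f"pics/{n}5.png",cv2.resize(z,None,fx=5,fy=5,interpolation=2))
s=ctrl.sense();print(s["force"],s["dq"].round(4))
```

```text
[-0.10991929 -0.24917957 -2.8575651 ] [-0.0004 -0.0001 -0.0005  0.0012  0.0006 -0.0007]
```

View pics/side5.png

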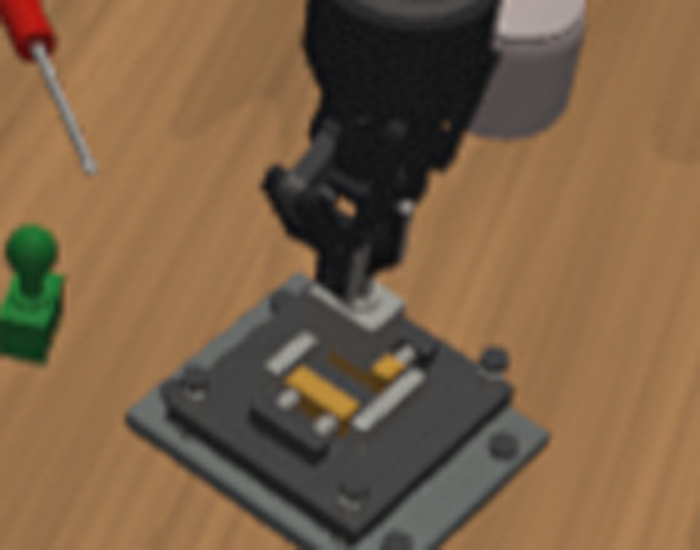

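Run:
```python
from h import *
import cv2
d=np.array([.937,-.349]);e=np.array([.349,.937]);c=np.array([519.3,-99.8])
for z in(60,85,90,97,103,110):
    print(z,[ (proj("side",[*(c+18*a*d+12*b*e),z])-[306,113]).round(1)*5 for a,b in((1,1),(-1,1),(-1,-1),(1,-1))])
im=viewer.capture("side")[:,:,::-1];cv2.imwrite("pics/side6.png",cv2.resize(im[150:200,350:410],None,fx=10,fy=10,interpolation=2))
```

```text
60 [array([296.5, 341.5]), array([358.5, 382.5]), array([391.5, 354. ]), array([329.5, 313.5])]
85 [array([301.5, 304. ]), array([365. , 345.5]), array([398.5, 316.5]), array([335., 276.])]
90 [array([302.5, 296.5]), array([366.5, 337.5]), array([399.5, 309. ]), array([336. , 268.5])]
97 [array([304. , 285.5]), array([368., 327.]), array([401.5, 298. ]), array([338. , 257.5])]
103 [array([305.5, 276. ]), array([369.5, 317.5]), array([403.5, 288.5]), array([339., 248.])]
110 [array([307., 265.]), array([371.5, 306.5]), array([405.5, 277.5]), array([341., 237.])]
```

View pics/side6.png

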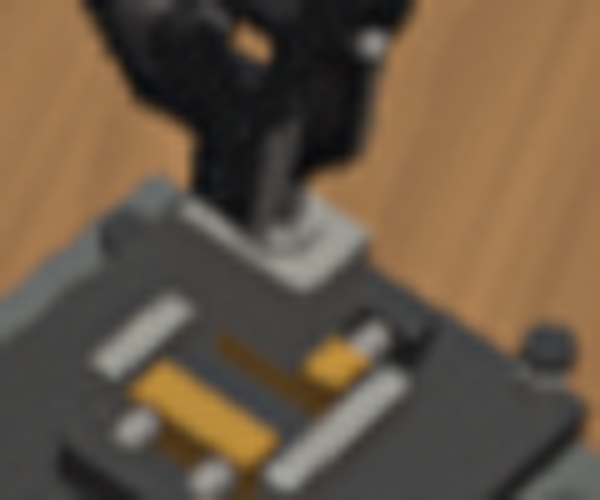

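Run:
```python
from rig import ctrl
print(ctrl.finish_job());s=ctrl.sense();print(s["time_s"],s["force"],s["eef_pos"],s["grip_width"])
```

```text
the job is handed in; nothing more can be done
None
the job is handed in; nothing more can be done
```

The block came free and I handed the job in at about 17.6 s. The gripper was holding it upright above the slot, but `ctrl.finish_job()` reports no verdict, so I can't confirm it was accepted.

- **Rocking:** I gripped the knob across the slot with 70 N. I rocked it about ±0.12 rad along the slot, +x first and then -x, for nine tilts in all, raising the arm a few millimetres each swing. The upward pull read 12 N at most, which means the shoe rose about 2–3 mm. The shoe height itself is not in the state, and forces were read only between moves.
- **Final check:** The wrist load was 2–3 N, which is just the block's weight, and the arm was still. The side camera showed the underside about 19 mm above the slot's mouth, agreeing with about 21 mm from the arm's pose. It also showed the slot empty and the shoe apparently down.
- **Bystanders:** I never moved near the spare block, flask, tin or screwdriver. I didn't measure their positions again at the end.
- **Disagreements:** The two cameras put the knob about 2 mm apart. Grip width read about 22 mm on the 26 mm ball, but it stayed steady and I saw no slipping.

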